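# Start the wheel nut on a race-pit hub

## Task

Start the loose wheel nut from the parts tray on the upright axle stud of the wheel, flange down, the way a mechanic does: sit it on the end of the thread, turn it backwards (anticlockwise from above) under light pressure until you feel the thread drop in, then run it on (clockwise) a good half to three-quarters of a turn. Leave it there, level on the thread and clear of the wheel, for the wrench. Be gentle, the thread is easily bruised, and leave everything else on the bench as it is.

Things in the scene. Friction and masses are not known exactly. Their poses are not given: they have to be found in the camera images.
- nut_centre (a point): Centre of the loose red flanged hex nut, half-way up its 20 mm height. z is its axis, up; x is square to one of its six flats (a flat every 60 deg). From below: a round flange 40 mm across, 4 mm thick, then a hexagon 30 mm across flats, 16 mm high. Aluminium, about 55 g. It starts in the tray, flange down.
- nut_under (a point): Centre of the nut's underside (10 mm below nut_centre). Through bore 22 mm; inside it a coarse, rounded, right-hand thread with two starts, minor diameter 16.8 mm: two ridges 2 mm thick that begin 4 mm and end 11 mm above the underside.
- stud_tip (a point): Tip of the upright steel axle stud, on its axis, 163 mm above the bench; z up. The hub is clamped and the axle cannot turn. The top 12 mm is a plain 15.4 mm pilot whose last 5 mm taper to 9 mm. A push of over 20 N between nut and hub bruises the thread; press down with about 2 to 6 N while turning.
- thread_end (a point): Upper end of the stud's thread, on the axis, 13 mm below the tip. Thread 20 mm outside, core 15.4 mm, rounded ridges 2 mm thick, right-hand, two starts, 5 mm from ridge to ridge: a turn moves the nut 10 mm. With the nut on it: about 0.7 mm radial and 1 mm axial play. Self-locking: a released nut stays. Where round the stud the thread begins is unknown and differs each time.
- thread_top (a point): Point on the axis 5 mm below the stud's tip. A nut put over the pilot rests on the thread with its centre 0 to 5 mm below this point, depending on its angle. Backed off (anticlockwise) under light pressure it climbs 10 mm per turn up to this point; there, within half a turn at most, it drops 5 mm: the thread is in. Clockwise it then winds down 10 mm per turn.
- hub: Hub assembly, fixed to the bench: a blue bench vice (170 x 90 mm, to 64 mm high) gripping an aluminium hub carrier, the wheel already fitted, axle upright: black tyre 140 mm across, from 70 to 126 mm above the bench, white wheel disc, its flat central boss (40 mm across) at 128 mm, 35 mm below the stud's tip. Origin on the axle's axis, at bench level.
- tray: Aluminium parts tray with a black rubber floor, 180 x 140 x 10 mm, floor 4 mm and rim 10 mm above the bench, fixed. Origin: middle of its underside; x along the 180 mm side.
- cleaner: Bystander: closed grey bottle with a yellow label, 46 mm in diameter, 115 mm high, standing. Origin: centre of its underside.
- driver: Bystander: screwdriver with orange handle, 190 mm long, lying along its own x, tip to +x. Origin: under its middle, at bench level.
- battery: Bystander: black and blue battery pack, 47 x 138 x 26 mm, lying flat. Origin: centre of its underside.

How it is judged:
By the outcome, as a careful person would: the job done as asked, in the order asked, and still so for the second after the job is handed in, with the robot touching nothing.
It also fails if it takes over 67 s, if anything falls off the work surface, if the arm or the gripper's body presses on something with over 40 N, if the wrist force passes 120 N, or if a joint passes its speed limit or range.

## Robot

A 6-joint arm with a two-finger parallel gripper is mounted at the origin on the work surface. World frame = base frame: x ahead of the robot, y to its left, z up, the work surface at z = 0. Lengths are in mm, angles in rad, forces in N, time in s.
With the tool pointing down it reaches from about 350 to 775 mm from the base axis. Payload 7.3 kg.
Tool frame: the origin (TCP) lies at the very end of the fingers, on their centre line; the grasp point (between the pads) lies 19 mm behind it (bot.tcp_to_grasp is the distance from the TCP to the grasp point, in mm); z points along the fingers, y is the direction in which the jaws open and shut (so a half turn about z gives the same grasp; the last joint's range is limited). The gripper opens to 92 mm and grips with 3 to 60 N. Pads are 19 mm wide; open, the fingers measure 130 mm over their backs; the gripper's body (75 mm by 190 mm) begins 47 mm behind the grasp point.
Start: joints at [1.192, 0.342, 1.524, -0, 1.275, -0.146], TCP at [121.103, 510.861, 226.741] pointing down, gripper open.
Joint ranges: [-2.53, 2.53], [-0.77, 2.02], [0.04, 2.7], [-1, 4.14], [0.28, 2.66], [-3.11, 3.11]. Speed limits (rad/s): [2.57, 2.57, 3.14, 3.14, 3.14, 3.14].

## Interface

Orientations are given as [roll, pitch, yaw] about the fixed x, y, z axes, in that order (R = Rz(yaw) Ry(pitch) Rx(roll)).
In Python, from plant import bot gives the robot as it stands. The module is installed in compiled form; this text tells all that it offers.
- The arm moves only by the tool carry_out, never from a script. Its argument "motion" is a list of rows, each a list of 5 numbers: the closure, from 0 (fully open) to 1 (shut), then the shift along the tool's x, y, z in mm, then the turn about the tool's z in degrees. In form: [[claw, dx, dy, dz, spin], ...]. A call has 1 to 10 rows; each row is the pose to reach, as a shift and turn from the pose measured when the call began, along the tool's axes at that moment; what a row does not reach only later rows make up. A row lasts 1/8 s, in which the tool goes at most 62.5 mm and 10.7 degrees, less where a joint would pass 70% of its speed; a pose out of reach is approached as far as the arm can. A call with a gripper value outside its range is refused whole. The fingers move at their own pace and stop on an object; the grip force is fixed at half the most. Time passes only in rows, so rows that repeat a pose let the fingers close. It gives the time, the measured TCP pose, the force and the opening at its end, in the units of the state.
- bot.get_obs(): the state, without advancing time (a new reading comes with each control period).
- bot.capture(name): name is "scene" or "top" or "wrist"; returns a dict with "color" (480x640x3 uint8, red, green, blue), "depth" (480x640 float32, mm along the optical axis (not along the pixel's ray), 0 where there is no reading), "K" (3x3 intrinsics, pixels), "k1" (the pictures are not rectified: a ray, as slopes to the right and down, at radius r is drawn at 1 + k1 r^2 times it, then the intrinsics apply), "camera_from_world" (4x4, takes a point from world to camera coordinates). Camera axes: x right, y down, z forward; pixel columns grow to the right and rows downward; lengths in mm; the calibration is good to about 2 mm. A picture is of the moment at which its call begins.
- bot.close_job(): hands the job in, once; it reports no verdict.
The state is a dict: "time": time; "joint_positions": joint angles; "dq": joint speeds; "tau": joint torques, N m; "tool_pos": TCP position; "tcp_rot": TCP orientation; "contact_force": force on the tool from outside, world axes, zero at the start; "moment": the same for the moment, N m; "grip_width": finger opening in mm.
Only numpy, scipy, OpenCV 4.12 (cv2) and the standard library are available. Lean on these libraries where they do the work, as an engineer would, in place of code of your own. Each camera call takes 0.05 s, during which the arm holds its last target.

## Working session

There is one attempt and no reset: what is moved stays moved. The work goes in short steps, Python scripts to look and compute and a tool call to move; the robot and the scene stay as the last step left them, time stands still between calls to the robot, and variables do not carry over. Pictures are saved under pics/ and viewed, and the job is handed in when it is done.

Besides the shell and the picture viewer there is one more tool, called after "Call:" as a command line: name --pt "numbers of a row" for each row, then --argument value for the rest. carry_out: Moves the arm, as the interface text tells. Its arguments: {"type":"object","properties":{"motion":{"type":"array","items":{"type":"array","items":{"type":"number"}}}},"required":["motion"]}

```bash
mkdir -p pics
cat > h.py <<'E'
import numpy as np, cv2
from plant import bot
def cap(n,f):
    c=bot.capture(n); cv2.imwrite('pics/'+f+'.png',c['color'][:,:,::-1]); return c
def ray(c,u,v):
    K=c['K'];k1=c['k1'];x=(u-K[0,2])/K[0,0];y=(v-K[1,2])/K[1,1];a,b=x,y
    for _ in range(20):
        s=1+k1*(a*a+b*b);a,b=x/s,y/s
    T=np.linalg.inv(c['camera_from_world']);return T[:3,3],T[:3,:3]@np.array([a,b,1.])
def onplane(c,u,v,z):
    o,d=ray(c,u,v);return o+d*(z-o[2])/d[2]
def proj(c,p):
    q=c['camera_from_world'];q=q[:3,:3]@np.array(p,float)+q[:3,3];a,b=q[:2]/q[2];s=1+c['k1']*(a*a+b*b)
    K=c['K'];return K[0,0]*a*s+K[0,2],K[1,1]*b*s+K[1,2]
def comps(c,lo,hi,amin=30):
    hsv=cv2.cvtColor(c['color'],cv2.COLOR_RGB2HSV);m=cv2.inRange(hsv,np.array(lo),np.array(hi))
    n,l,s,ce=cv2.connectedComponentsWithStats(m)
    return m,l,[(i,s[i].tolist(),ce[i].round(1).tolist()) for i in range(1,n) if s[i][4]>amin]
E
python3 - <<'E'
from h import *
for n in('scene','top','wrist'):
    c=cap(n,n+'0');print(n,c['K'].round(1).tolist(),c['k1'],np.linalg.inv(c['camera_from_world']).round(2).tolist())
print(bot.get_obs())
E
```

```text
scene [[492.2, 0.0, 313.6], [0.0, 492.2, 245.3], [0.0, 0.0, 1.0]] 0.0012060766109187437 [[0.4, 0.75, -0.53, 1111.77], [0.92, -0.33, 0.23, -198.59], [-0.01, -0.58, -0.82, 888.13], [0.0, 0.0, 0.0, 1.0]]
top [[461.1, 0.0, 315.0], [0.0, 461.1, 238.7], [0.0, 0.0, 1.0]] -0.07310853644400002 [[0.02, -0.98, 0.18, 400.8], [-1.0, -0.02, -0.01, 12.54], [0.01, -0.18, -0.98, 1164.89], [0.0, 0.0, 0.0, 1.0]]
wrist [[367.4, 0.0, 318.8], [0.0, 367.4, 234.5], [0.0, 0.0, 1.0]] 0.019778826882833354 [[0.23, 0.94, 0.26, 51.76], [0.97, -0.22, -0.06, 527.49], [-0.0, 0.27, -0.96, 383.9], [0.0, 0.0, 0.0, 1.0]]
{'time': 0.15, 'joint_positions': array([ 1.19198300e+00,  3.42576926e-01,  1.52478958e+00, -4.29211677e-07,
        1.27538449e+00, -1.45972328e-01]), 'dq': array([ 0.00062365, -0.00216923, -0.00117334,  0.00039623, -0.00100321,
       -0.00054543]), 'tau': array([ 1.33091351e-03, -4.31477523e+01, -2.44353855e+01,  7.17742159e-02,
        5.36686694e-02, -6.32330216e-05]), 'tool_pos': array([120.99326617, 510.56227095, 226.20000638]), 'tcp_rot': array([-3.14044657e+00, -1.68080022e-04,  2.90875168e+00]), 'contact_force': array([-0.54595768, -0.02397288,  0.50470761]), 'moment': array([-0.00445183,  0.03491788, -0.05397573]), 'grip_width': 92.01041654126547}
```

```bash
ls pics
```

```text
scene0.png
top0.png
wrist0.png
```

View pics/scene0.png

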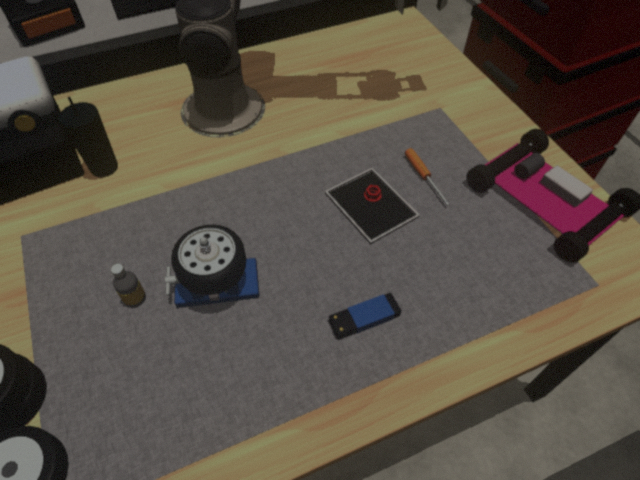

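View pics/top0.png

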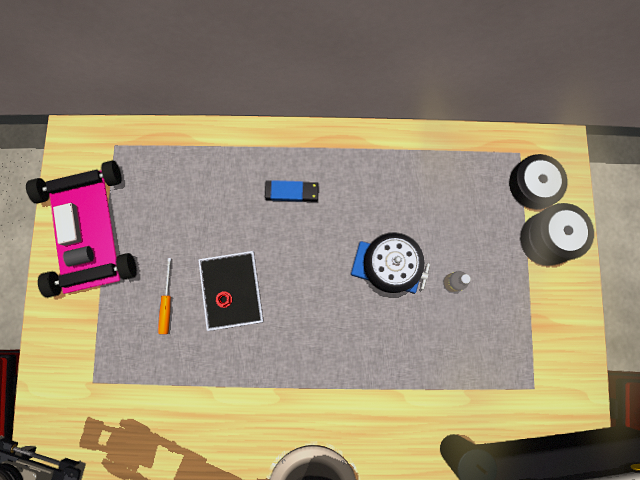

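View pics/wrist0.png

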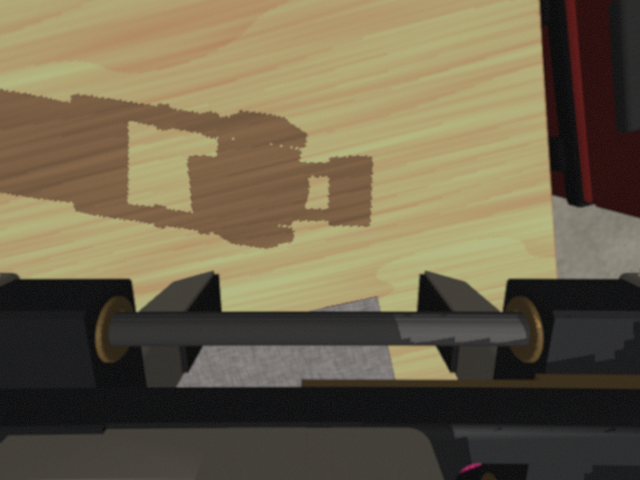

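Nut: scene (373,193), top (224,299). Stud: scene (204,243), top (397,260). The tyre's neighbours are the bottle and the vice handle.

Run:
```python
from h import *
for n in('scene','top'):
    c=bot.capture(n)
    for lo,hi in(((0,150,90),(6,255,255)),((172,150,90),(180,255,255))):
        m,l,cs=comps(c,lo,hi,20);print(n,[x for x in cs if x[1][4]<2000])
    u,v,w=(373,193,0) if n=='scene' else (224,299,0)
    print('nut',onplane(c,u,v,20),c['depth'][v-3:v+4,u-8:u+9:2].round())
    im=c['color']; u,v=(207,255) if n=='scene' else (394,264)
    cv2.imwrite(f'pics/{n}hub.png',cv2.resize(im[v-50:v+50,u-60:u+60,::-1],None,fx=6,fy=6,interpolation=cv2.INTER_CUBIC))
    u,v=(373,200) if n=='scene' else (230,290)
    cv2.imwrite(f'pics/{n}nut.png',cv2.resize(im[v-50:v+50,u-60:u+60,::-1],None,fx=6,fy=6,interpolation=cv2.INTER_CUBIC))
```

```text
scene [(1, [367, 185, 13, 10, 43], [372.7, 190.2])]
scene []
nut [462.34015359 227.54669822  20.        ] [[1179. 1155. 1165. 1170. 1170. 1167. 1158. 1154. 1177.]
 [1170. 1150. 1164. 1170. 1173. 1168. 1158. 1148. 1177.]
 [1173. 1149. 1147. 1178. 1177. 1166. 1145. 1151. 1171.]
 [1170. 1153. 1146. 1174. 1172. 1175. 1143. 1151. 1172.]
 [1167. 1151. 1142. 1145. 1144. 1143. 1145. 1158. 1172.]
 [1164. 1157. 1145. 1144. 1145. 1143. 1146. 1159. 1170.]
 [1163. 1158. 1148. 1144. 1147. 1147. 1152. 1163. 1166.]]
top [(1, [216, 291, 16, 17, 153], [223.2, 299.0]), (2, [0, 358, 7, 78, 276], [2.7, 396.8])]
top []
nut [450.9741111  225.92617415  20.        ] [[1147. 1132. 1146. 1149. 1154. 1147. 1132. 1149. 1153.]
 [1149. 1132. 1145. 1155. 1154. 1153. 1133. 1146. 1151.]
 [1147. 1136. 1151. 1152. 1147. 1151. 1132. 1145. 1153.]
 [1144. 1133. 1146. 1153. 1152. 1154. 1133. 1148. 1153.]
 [1143. 1136. 1148. 1148. 1149. 1149. 1128. 1146. 1153.]
 [1125. 1133. 1144. 1148. 1151. 1143. 1129. 1146. 1151.]
 [1131. 1130. 1146. 1149. 1151. 1134. 1130. 1146. 1153.]]
```

View pics/scenehub.png

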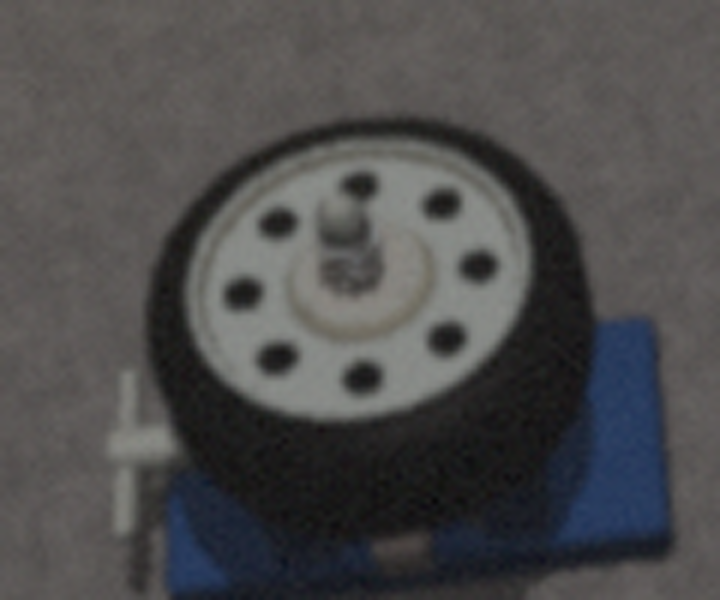

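View pics/tophub.png

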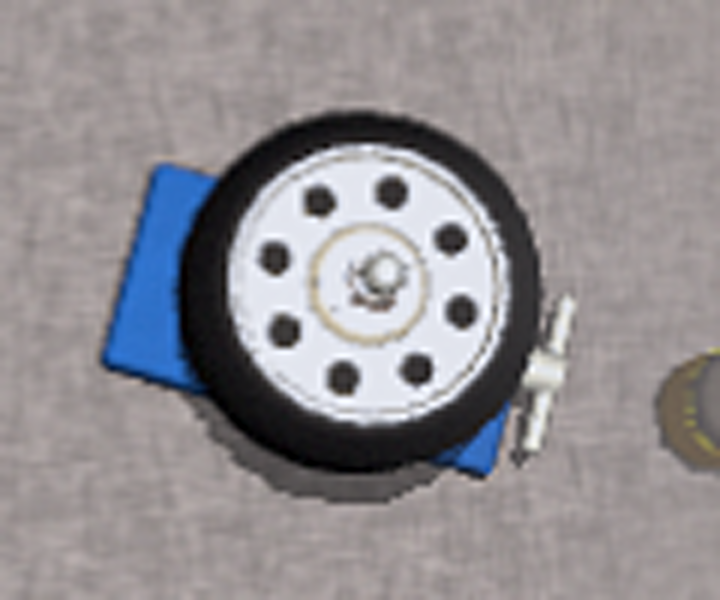

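View pics/topnut.png

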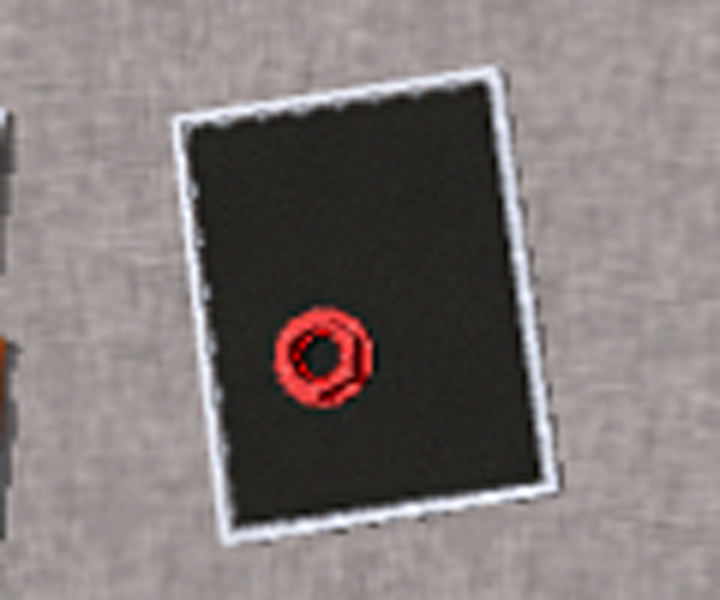

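Run:
```python
from h import *
s=bot.capture('scene');t=bot.capture('top')
def tri(a,b):
    (o1,d1),(o2,d2)=ray(s,*a),ray(t,*b)
    A=np.stack([d1,-d2],1);x=np.linalg.lstsq(A,o2-o1,rcond=None)[0];p=o1+d1*x[0];q=o2+d2*x[1];return (p+q)/2,np.linalg.norm(p-q)
print('tip',tri((204.2,238.9),(397.8,259.3)), onplane(s,204.2,238.9,163),onplane(t,397.8,259.3,163))
print('boss',onplane(t,395.2,261.3,128),onplane(s,147+363/6,205+275/6,128))
print('nut',onplane(t,223.5,299,14),onplane(s,373,193,12))
```

```text
tip (array([ 539.12200059, -177.51076054,  156.61048106]), np.float64(3.7537835747202495)) [ 544.77504984 -175.91585028  163.        ] [ 537.85170513 -178.15221563  163.        ]
boss [ 537.95446101 -178.79416533  128.        ] [ 546.83407452 -176.8546196   128.        ]
nut [451.21176589 228.29016929  14.        ] [456.35550873 231.47365704  12.        ]
```

```bash
cat >> h.py <<'E'
def shift(target,yaw=None,ob=None):
    from scipy.spatial.transform import Rotation as R
    ob=ob or bot.get_obs(); r=R.from_euler('xyz',ob['tcp_rot']); d=r.inv().apply(np.array(target)-ob['tool_pos'])
    s=None if yaw is None else -np.degrees(yaw-ob['tcp_rot'][2])
    print('shift',d.round(1),'spin',s); return d,s
E
python3 - <<'E'
from h import *
shift((451,229,140),2.04)
c=bot.capture('wrist');T=c['camera_from_world'];o=bot.get_obs()['tool_pos']
for k in(0,50,100,150):print(k,proj(c,o-[0,0,k]))
E
```

```text
shift [-386.1 -198.1   86.6] spin 49.77887169410445
0 (np.float64(318.03391302217096), np.float64(291.97919090244454))
50 (np.float64(318.209830676176), np.float64(257.0151381281767))
100 (np.float64(318.32215665770826), np.float64(234.67079885613936))
150 (np.float64(318.40012528556144), np.float64(219.1520954416532))
```

Call:
carry_out --pt "0 -42 -22 8 6" --pt "0 -86 -44 18 12" --pt "0 -130 -66 28 18" --pt "0 -174 -88 38 24" --pt "0 -218 -112 48 30" --pt "0 -262 -134 58 36" --pt "0 -306 -156 68 42" --pt "0 -346 -178 78 47" --pt "0 -386 -198 87 50" --pt "0 -386 -198 87 50"

```text
time: 1.65
tool_pos: [452.7, 227.1, 138.9]
tcp_rot: [-3.141, 0.0, 2.032]
contact_force: [-0.5, -0.0, 0.7]
grip_width: 91.9
```

Call:
carry_out --pt "0 0 0 0 0" --pt "0 0 0 0 0"

```text
time: 1.9
tool_pos: [452.1, 227.8, 139.2]
tcp_rot: [-3.141, 0.0, 2.033]
contact_force: [0.3, -0.0, -0.2]
grip_width: 91.9
```

Run:
```python
from h import *
o=bot.get_obs();print(o)
c=cap('wrist','w1')
m,l,cs=comps(c,(0,130,60),(8,255,255),50);print(cs)
for x in cs:print(onplane(c,*x[2],20))
```

```text
{'time': 1.9, 'joint_positions': array([ 3.15505202e-01,  3.99033025e-01,  1.70202415e+00, -4.23909363e-04,
        1.04109396e+00, -1.46826718e-01]), 'dq': array([ 6.13115883e-03, -3.42626934e-03,  8.84798973e-04,  9.14006551e-04,
        9.41677215e-05, -2.29138423e-03]), 'tau': array([-4.72675525e-01, -4.25699973e+01, -2.12800634e+01,  2.98078288e-02,
        3.47560574e-02,  1.30123841e-03]), 'tool_pos': array([452.07588283, 227.80588824, 139.15026295]), 'tcp_rot': array([-3.14098664e+00,  2.80050312e-04,  2.03334262e+00]), 'contact_force': array([ 0.27186194, -0.01534613, -0.15971289]), 'moment': array([-0.11001363, -0.00528116, -0.04856915]), 'grip_width': 91.86456564054451}
[(1, [296, 198, 52, 53, 1634], [321.7, 222.8])]
[452.41131549 233.13516706  20.        ]
```

View pics/w1.png

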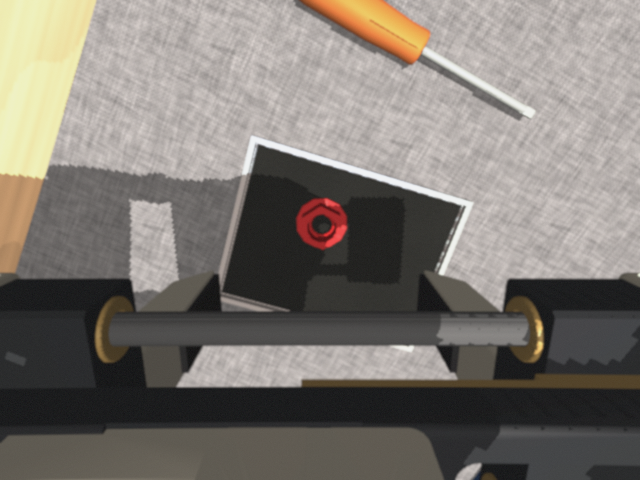

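Nut at pixel (322,223), tray and nut upright. Zoom for the flats.

Run:
```python
from h import *
c=bot.capture('wrist')
im=c['color'][188:263,272:372,::-1];cv2.imwrite('pics/w1z.png',cv2.resize(im,None,fx=8,fy=8,interpolation=cv2.INTER_CUBIC))
```

```text
(no output)
```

View pics/w1z.png

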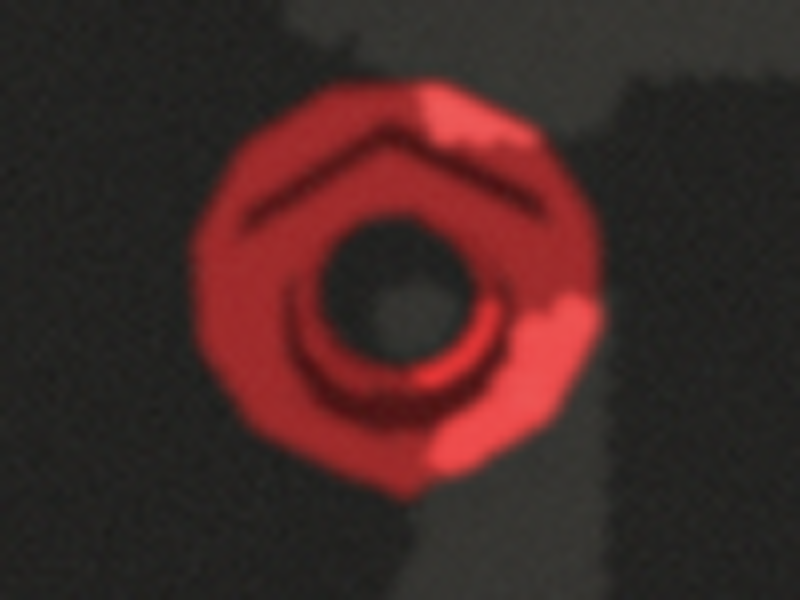

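Run:
```python
from h import *
c=bot.capture('wrist')
print(onplane(c,322,227.7,24), onplane(c,272+393/8-.5,188+130/8-.5,24),onplane(c,272+408/8-.5,188+500/8-.5,24),onplane(c,321.7,222.8,12))
shift((452.5,231,80),2.033+np.radians(2.5))
```

```text
[453.96519822 230.72116803  24.        ] [444.68193052 246.90359926  24.        ] [462.36978389 214.84851492  24.        ] [453.40584934 231.50957613  12.        ]
shift [ 2.7  1.7 59.2] spin -2.474472896663907
```

Call:
carry_out --pt "0 1 1 30 -2.5" --pt "0 2 3 60 -2.5" --pt "0 2 3 80 -2.5" --pt "0 2 3 80 -2.5"

```text
time: 2.55
tool_pos: [452.7, 231.0, 58.2]
tcp_rot: [-3.138, -0.0, 2.078]
contact_force: [-0.2, -0.6, 0.3]
grip_width: 92.0
```

Run:
```python
from h import *
c=cap('wrist','w2');o=bot.get_obs();print(o['tool_pos'],o['tcp_rot'])
t=o['tool_pos'];print(proj(c,[t[0],t[1],24]),proj(c,[t[0],t[1],8]))
```

```text
[453.60506898 231.23926494  59.26087852] [-3.14047944e+00  1.95894027e-04  2.07787168e+00]
(np.float64(319.590496530387), np.float64(267.3085187811097)) (np.float64(319.6306248560067), np.float64(257.8841259724639))
```

View pics/w2.png

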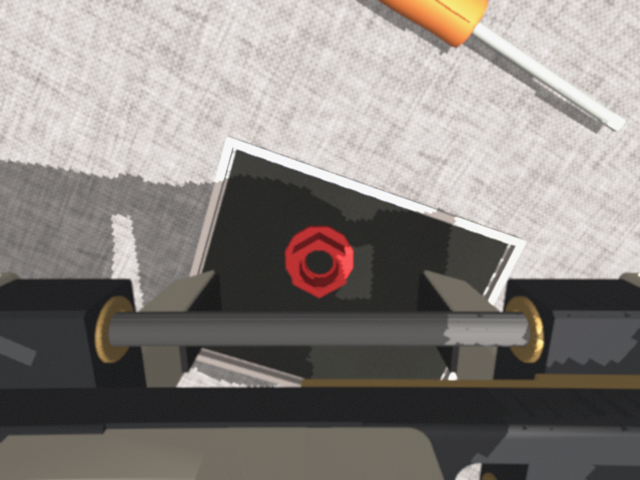

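Nut's hex centre at (320,267) coincides with the predicted tool axis, and the flats are square to the jaws. Descend.

Call:
carry_out --pt "0 0 0 20 0" --pt "0 0 0 40 0" --pt "0 0 0 46 0" --pt "0 0 0 48 0" --pt "0 0 0 48 0"

```text
time: 3.22
tool_pos: [454.1, 231.4, 12.0]
tcp_rot: [3.141, 0.0, 2.078]
contact_force: [1.0, 0.1, 0.4]
grip_width: 91.5
```

Call:
carry_out --pt "0.2 0 0 0.5 0" --pt "0.4 0 0 0.5 0" --pt "0.6 0 0 0.5 0" --pt "0.8 0 0 0.5 0" --pt "0.8 0 0 0.5 0" --pt "0.8 0 0 0.5 0"

```text
time: 3.98
tool_pos: [454.0, 231.4, 11.5]
tcp_rot: [3.141, 0.0, 2.078]
contact_force: [0.4, -0.4, 0.9]
grip_width: 36.5
```

Run:
```python
from h import *
o=bot.get_obs();print(o['time'],o['tool_pos'],o['tcp_rot'],o['grip_width'],o['contact_force'])
c=cap('wrist','w3')
```

```text
3.975 [454.04482319 231.39616597  11.49008561] [3.14146543e+00 4.46827483e-04 2.07792719e+00] 36.52807101176576 [ 0.39145744 -0.43986241  0.90155893]
```

View pics/w3.png

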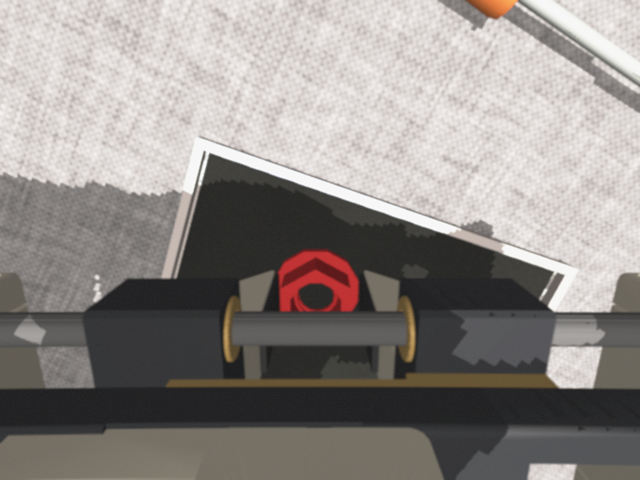

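Fingers still closing at 36.5 mm.

Call:
carry_out --pt "1 0 0 0 0" --pt "1 0 0 0 0" --pt "1 0 0 0 0" --pt "1 0 0 0 0"

```text
time: 4.53
tool_pos: [454.0, 231.4, 11.5]
tcp_rot: [-3.142, 0.0, 2.078]
contact_force: [-0.4, 0.8, 0.4]
grip_width: 29.8
```

Call:
carry_out --pt "1 0 0 -10 0" --pt "1 0 0 -30 0" --pt "1 0 0 -70 0" --pt "1 0 0 -120 0" --pt "1 0 0 -170 0" --pt "1 0 0 -195 0" --pt "1 0 0 -200 0" --pt "1 0 0 -200 0"

```text
time: 5.52
tool_pos: [453.5, 231.3, 211.0]
tcp_rot: [-3.141, 0.0, 2.078]
contact_force: [-0.3, -0.7, 0.1]
grip_width: 29.6
```

Run:
```python
from h import *
o=bot.get_obs();print(o['time'],o['tool_pos'],o['tcp_rot'],o['grip_width'],o['contact_force'],o['moment'])
c=cap('wrist','w4')
shift((538,-178,211),1.11-0.05)
t=o['tool_pos'];print(proj(c,t+[0,0,12.5]),proj(c,t-[0,0,3.5]))
```

```text
5.525 [453.52044346 231.3259898  210.96298473] [-3.14079984e+00  2.68874914e-04  2.07798384e+00] 29.615328866071618 [-0.32954001 -0.68793756  0.0732753 ] [-0.06876856 -0.00016935 -0.02122714]
shift [-3.988e+02 -1.247e+02 -3.000e-01] spin 58.32333687428374
(np.float64(317.51010530705526), np.float64(304.7839193410639)) (np.float64(317.6590436504614), np.float64(289.5808671792188))
```

View pics/w4.png

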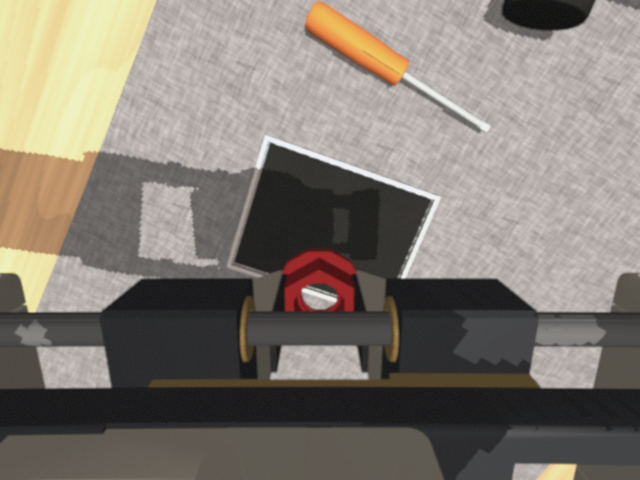

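Call:
carry_out --pt "1 -30 -9 -10 5" --pt "1 -75 -23 -20 12" --pt "1 -120 -37 -30 19" --pt "1 -165 -51 -40 26" --pt "1 -210 -65 -50 33" --pt "1 -255 -79 -50 40" --pt "1 -300 -93 -50 47" --pt "1 -345 -107 -50 53" --pt "1 -385 -120 -50 58" --pt "1 -399 -125 -50 58"

```text
time: 6.82
tool_pos: [537.5, -180.2, 258.4]
tcp_rot: [-3.137, 0.002, 1.063]
contact_force: [-0.1, 0.6, -1.8]
grip_width: 29.5
```

Call:
carry_out --pt "1 0 0 0 0" --pt "1 0 0 0 0"

```text
time: 7.08
tool_pos: [537.1, -178.9, 257.8]
tcp_rot: [-3.135, 0.002, 1.065]
contact_force: [0.3, 1.4, -1.6]
grip_width: 29.7
```

Run:
```python
from h import *
o=bot.get_obs();print(o['time'],o['joint_positions'],o['tool_pos'],o['tcp_rot'],o['grip_width'],o['contact_force'],o['moment'])
c=cap('wrist','w5')
t=o['tool_pos'];x=np.array([np.cos(o['tcp_rot'][2]),np.sin(o['tcp_rot'][2]),0])
print('flange far edge',proj(c,t-[0,0,3.5]+20*x),'hex corner',proj(c,t+[0,0,12.5]+17.3*x))
print('axis at 163',proj(c,[t[0],t[1],163]))
im=c['color'][180:330,220:420,::-1];cv2.imwrite('pics/w5z.png',cv2.resize(im,None,fx=4,fy=4,interpolation=cv2.INTER_CUBIC))
```

```text
7.075 [-0.45606676  0.40128485  1.3476785  -0.00148806  1.39910439  0.05028036] [ 537.1154728 -178.9088899  257.7745568] [-3.13519916e+00  1.78809038e-03  1.06471390e+00] 29.67260335195385 [ 0.26938054  1.39324626 -1.56450801] [-0.12774335  0.08859859  0.00472743]
flange far edge (np.float64(318.3118343248419), np.float64(250.36706482535442)) hex corner (np.float64(317.9965231386597), np.float64(268.25709946585397))
axis at 163 (np.float64(319.3800037434943), np.float64(237.42900144609015))
```

View pics/w5z.png

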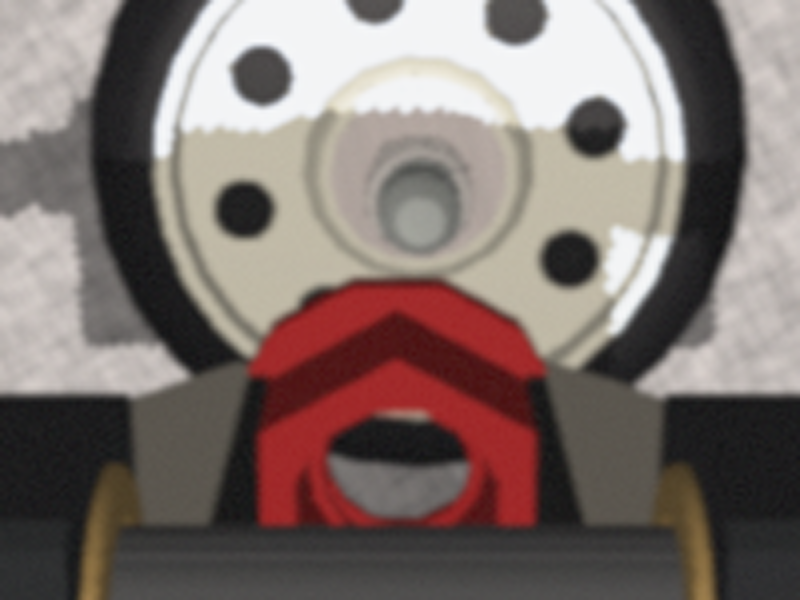

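Call:
carry_out --pt "1 1.8 2.8 0 0" --pt "1 1.8 2.8 0 0" --pt "1 1.8 2.8 0 0" --pt "1 1.8 2.8 0 0"

```text
time: 7.62
tool_pos: [540.6, -178.5, 258.2]
tcp_rot: [-3.136, 0.002, 1.065]
contact_force: [-0.3, 0.2, -0.2]
grip_width: 29.7
```

```bash
cat > look.py <<'E'
import sys
from h import *
o=bot.get_obs()
for k in('time','joint_positions','tool_pos','tcp_rot','contact_force','moment'):print(k,np.round(o[k],4))
c=cap('wrist',sys.argv[1])
t=o['tool_pos'];x=np.array([np.cos(o['tcp_rot'][2]),np.sin(o['tcp_rot'][2]),0])
print('flange far edge',proj(c,t-[0,0,3.5]+20*x),'hex corner',proj(c,t+[0,0,12.5]+17.3*x))
print('axis at 163',proj(c,[t[0],t[1],163]))
im=c['color'][180:330,220:420,::-1];cv2.imwrite(f'pics/{sys.argv[1]}z.png',cv2.resize(im,None,fx=4,fy=4,interpolation=cv2.INTER_CUBIC))
E
python3 look.py w6
```

```text
time 7.625
joint_positions [-0.4527  0.4065  1.3383 -0.0015  1.4023  0.0533]
tool_pos [ 540.6103 -178.4977  258.2454]
tcp_rot [-3.1362e+00  1.8000e-03  1.0652e+00]
contact_force [-0.2845  0.1791 -0.1623]
moment [-0.0999  0.1068 -0.0572]
flange far edge (np.float64(318.40293080595785), np.float64(250.41244352440916)) hex corner (np.float64(318.12971427758976), np.float64(268.3104665413688))
axis at 163 (np.float64(319.3280025547889), np.float64(237.27253437923432))
```

View pics/w6z.png

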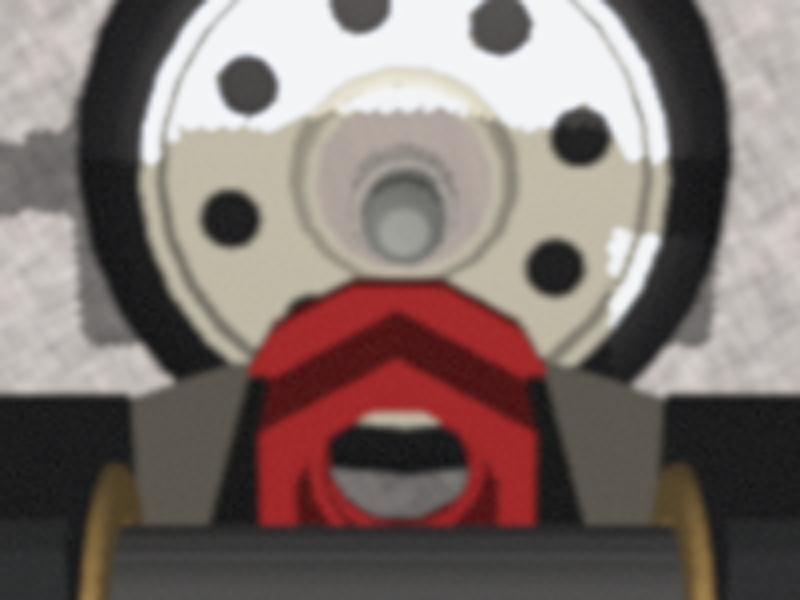

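Run:
```python
from h import *
shift((540.7,-178.4,174))
```

```text
shift [ 0.3  0.5 84.2] spin None
```

Call:
carry_out --pt "1 0.1 0.1 20 0" --pt "1 0.1 0.2 45 0" --pt "1 0.2 0.3 65 0" --pt "1 0.3 0.5 78 0" --pt "1 0.3 0.5 84 0" --pt "1 0.3 0.5 84 0" --pt "1 0.3 0.5 84 0"

```text
time: 8.55
tool_pos: [541.1, -178.6, 175.0]
tcp_rot: [-3.138, 0.002, 1.065]
contact_force: [-0.4, -0.0, -0.8]
grip_width: 29.6
```

```bash
python3 look.py w7;python3 - <<'E'
from h import *
for n,u,v in(('scene',207,235),('top',394,264)):
    c=bot.capture(n);im=c['color'];t=bot.get_obs()['tool_pos'];print(n,proj(c,t-[0,0,7.5]))
    cv2.imwrite(f'pics/{n}7.png',cv2.resize(im[v-50:v+50,u-60:u+60,::-1],None,fx=6,fy=6,interpolation=cv2.INTER_CUBIC))
E
```

```text
time 8.55
joint_positions [-0.4525  0.47    1.4724 -0.0017  1.2033  0.0538]
tool_pos [ 541.0786 -178.6242  174.97  ]
tcp_rot [-3.1375e+00  1.8000e-03  1.0651e+00]
contact_force [-0.4119 -0.0201 -0.7746]
moment [-0.1095  0.0903  0.0068]
flange far edge (np.float64(318.321916513532), np.float64(250.38175787623837)) hex corner (np.float64(318.09463210127325), np.float64(268.27201311278696))
axis at 163 (np.float64(318.43381704840374), np.float64(283.3732811279801))
scene (np.float64(201.7633755659232), np.float64(236.41191010374342))
top (np.float64(398.3343549415577), np.float64(257.6490749982457))
```

View pics/w7z.png

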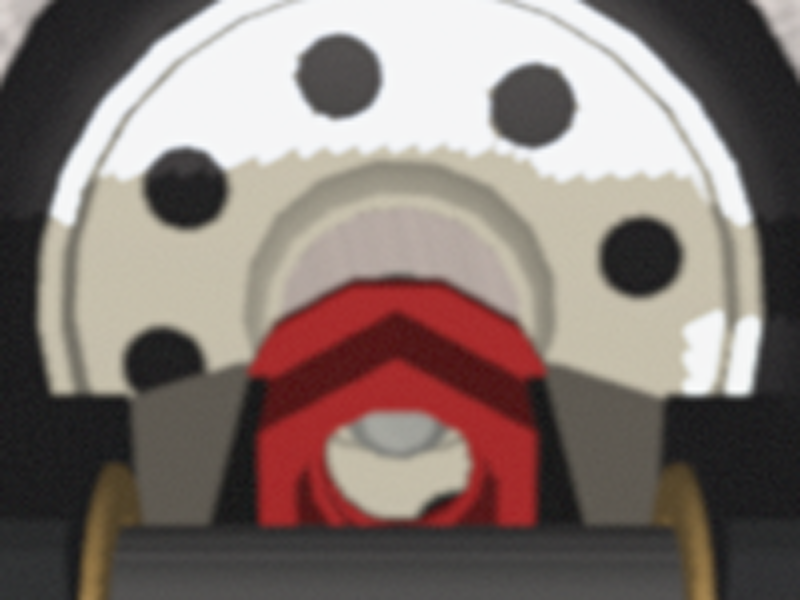

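View pics/scene7.png

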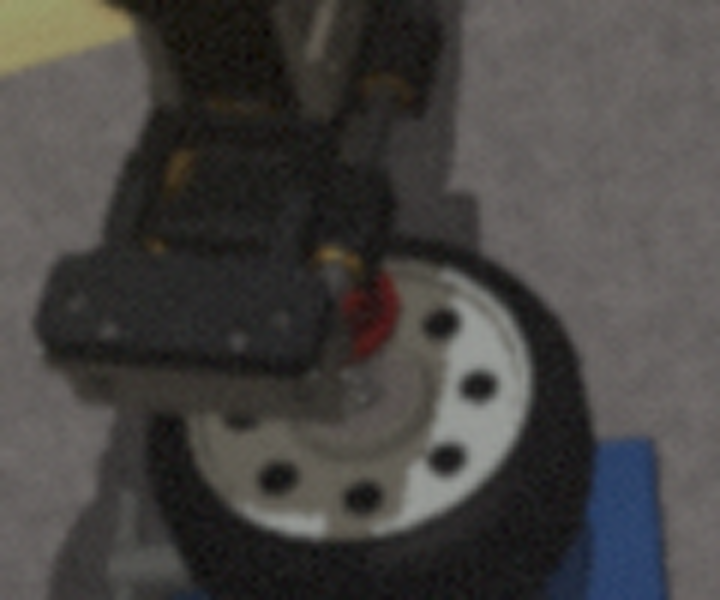

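Tip seen through the bore at zoom (399,430), where the model predicts it. Descend gently over the pilot.

Call:
carry_out --pt "1 0 -0.2 4 0" --pt "1 0 -0.2 8 0" --pt "1 0 -0.2 10 0" --pt "1 0 -0.2 10 0"

```text
time: 9.2
tool_pos: [540.6, -178.4, 164.5]
tcp_rot: [-3.137, 0.002, 1.065]
contact_force: [0.4, -0.4, -0.9]
grip_width: 29.8
```

Call:
carry_out --pt "1 0 0 2 0" --pt "1 0 0 4 0" --pt "1 0 0 5 0" --pt "1 0 0 5 0"

```text
time: 9.7
tool_pos: [540.6, -178.4, 159.4]
tcp_rot: [-3.137, 0.002, 1.065]
contact_force: [0.7, 0.4, -0.7]
grip_width: 29.6
```

Call:
carry_out --pt "1 0 0 1.5 0" --pt "1 0 0 2.5 0" --pt "1 0 0 3 0" --pt "1 0 0 3 0"

```text
time: 10.2
tool_pos: [540.6, -178.4, 156.4]
tcp_rot: [-3.137, 0.002, 1.065]
contact_force: [1.1, -0.1, -1.1]
grip_width: 29.5
```

Call:
carry_out --pt "1 0 0 0.5 0" --pt "1 0 0 1 0" --pt "1 0 0 1 0"

```text
time: 10.58
tool_pos: [540.7, -178.4, 155.4]
tcp_rot: [-3.137, 0.002, 1.065]
contact_force: [0.7, -0.7, -0.9]
grip_width: 29.7
```

Call:
carry_out --pt "1 0 0 0.5 0" --pt "1 0 0 1 0" --pt "1 0 0 1 0"

```text
time: 10.95
tool_pos: [540.7, -178.4, 154.4]
tcp_rot: [-3.137, 0.002, 1.065]
contact_force: [-0.2, -1.0, 0.2]
grip_width: 29.6
```

Call:
carry_out --pt "1 0 0 0.5 0" --pt "1 0 0 0.8 0" --pt "1 0 0 0.8 0"

```text
time: 11.32
tool_pos: [540.7, -178.4, 154.0]
tcp_rot: [-3.137, 0.002, 1.065]
contact_force: [0.0, 0.3, 5.7]
grip_width: 29.6
```

Call:
carry_out --pt "1 0 0 0.5 0" --pt "1 0 0 0.8 0" --pt "1 0 0 0.8 0"

```text
time: 11.7
tool_pos: [540.8, -178.5, 153.9]
tcp_rot: [-3.138, 0.002, 1.065]
contact_force: [-1.3, 0.7, 7.2]
grip_width: 29.6
```

Contact at TCP 154.0, so the nut centre is 1.5 mm below thread_top and the drop should come in about 55°. Stiffness is about 10 N/mm. Back off with about 4 N down.

Call:
carry_out --pt "1 0 0 0.4 -2" --pt "1 0 0 0.3 -5" --pt "1 0 0 0.2 -9" --pt "1 0 0 0.1 -13" --pt "1 0 0 0 -17" --pt "1 0 0 -0.1 -21" --pt "1 0 0 -0.2 -25" --pt "1 0 0 -0.3 -28" --pt "1 0 0 -0.4 -30" --pt "1 0 0 -0.4 -30"

```text
time: 12.95
tool_pos: [540.9, -178.5, 154.4]
tcp_rot: [-3.138, -0.0, 1.588]
contact_force: [0.2, -0.3, 3.5]
grip_width: 29.6
```

Call:
carry_out --pt "1 0 0 0.3 -3" --pt "1 0 0 0.2 -7" --pt "1 0 0 0.1 -11" --pt "1 0 0 0 -15" --pt "1 0 0 -0.1 -18" --pt "1 0 0 -0.2 -20" --pt "1 0 0 -0.2 -20"

```text
time: 13.82
tool_pos: [540.7, -178.4, 154.1]
tcp_rot: [-3.138, -0.002, 1.937]
contact_force: [0.6, 0.3, -0.8]
grip_width: 29.9
```

Contact lost after about 45° of backing off: that is the drop. Lower gently to feel the 5 mm.

Call:
carry_out --pt "1 0 0 0.5 0" --pt "1 0 0 1 0" --pt "1 0 0 1.5 0" --pt "1 0 0 2 0" --pt "1 0 0 2 0"

```text
time: 14.45
tool_pos: [540.6, -178.4, 152.1]
tcp_rot: [-3.138, -0.002, 1.937]
contact_force: [0.1, 0.6, -0.9]
grip_width: 29.7
```

Call:
carry_out --pt "1 0 0 0.5 0" --pt "1 0 0 1 0" --pt "1 0 0 1 0"

```text
time: 14.82
tool_pos: [540.6, -178.3, 151.0]
tcp_rot: [-3.137, -0.002, 1.937]
contact_force: [-0.5, 0.5, -1.6]
grip_width: 29.6
```

Call:
carry_out --pt "1 0 0 0.4 0" --pt "1 0 0 0.7 0" --pt "1 0 0 0.7 0"

```text
time: 15.2
tool_pos: [540.7, -178.3, 150.7]
tcp_rot: [-3.138, -0.002, 1.937]
contact_force: [-0.8, 0.0, 3.5]
grip_width: 30.0
```

Call:
carry_out --pt "1 0 0 0.3 0" --pt "1 0 0 0.6 0" --pt "1 0 0 0.6 0"

```text
time: 15.58
tool_pos: [540.7, -178.4, 150.6]
tcp_rot: [-3.138, -0.002, 1.937]
contact_force: [-1.9, 1.4, 5.2]
grip_width: 29.5
```

Dropped 4 to 5 mm and resting on the next ridge: the thread is in. Run on clockwise, following 10 mm per turn.

Call:
carry_out --pt "1 0 0 0.2 2" --pt "1 0 0 0.35 6" --pt "1 0 0 0.5 11" --pt "1 0 0 0.6 16" --pt "1 0 0 0.75 21" --pt "1 0 0 0.9 26" --pt "1 0 0 1.0 30" --pt "1 0 0 1.0 30"

```text
time: 16.58
tool_pos: [541.1, -178.9, 149.8]
tcp_rot: [-3.139, 0.001, 1.413]
contact_force: [-0.0, -1.4, 5.0]
grip_width: 29.9
```

Call:
carry_out --pt "1 0 0 0.15 4" --pt "1 0 0 0.3 9" --pt "1 0 0 0.45 14" --pt "1 0 0 0.6 19" --pt "1 0 0 0.75 24" --pt "1 0 0 0.9 29" --pt "1 0 0 1.05 34" --pt "1 0 0 1.2 39" --pt "1 0 0 1.25 40" --pt "1 0 0 1.25 40"

```text
time: 17.82
tool_pos: [541.5, -178.7, 148.8]
tcp_rot: [-3.141, 0.002, 0.717]
contact_force: [1.8, 1.9, 3.6]
grip_width: 29.9
```

Call:
carry_out --pt "1 0 0 0.2 4" --pt "1 0 0 0.35 10" --pt "1 0 0 0.5 16" --pt "1 0 0 0.7 22" --pt "1 0 0 0.85 28" --pt "1 0 0 1.0 34" --pt "1 0 0 1.2 40" --pt "1 0 0 1.4 46" --pt "1 0 0 1.5 50" --pt "1 0 0 1.5 50"

```text
time: 19.08
tool_pos: [541.8, -179.0, 147.4]
tcp_rot: [3.14, 0.001, -0.154]
contact_force: [1.5, -0.3, 2.8]
grip_width: 29.9
```

Call:
carry_out --pt "1 0 0 0.2 4" --pt "1 0 0 0.4 10" --pt "1 0 0 0.55 16" --pt "1 0 0 0.75 22" --pt "1 0 0 0.9 28" --pt "1 0 0 1.05 34" --pt "1 0 0 1.25 40" --pt "1 0 0 1.4 46" --pt "1 0 0 1.5 50" --pt "1 0 0 1.5 50"

```text
time: 20.32
tool_pos: [541.7, -179.8, 146.0]
tcp_rot: [3.139, -0.002, -1.024]
contact_force: [-0.4, -2.9, 3.4]
grip_width: 29.8
```

Call:
carry_out --pt "1 0 0 0.2 4" --pt "1 -0.1 0 0.35 9" --pt "1 -0.1 -0.1 0.5 15" --pt "1 -0.1 -0.1 0.65 21" --pt "1 -0.1 -0.1 0.8 27" --pt "1 -0.1 -0.1 1.0 33" --pt "1 -0.1 -0.1 1.15 39" --pt "1 -0.1 -0.1 1.3 44" --pt "1 -0.1 -0.1 1.4 47" --pt "1 -0.1 -0.1 1.4 47"

```text
time: 21.58
tool_pos: [541.2, -180.2, 144.6]
tcp_rot: [3.14, -0.004, -1.842]
contact_force: [-2.0, -5.2, 5.6]
grip_width: 29.6
```

```bash
python3 look.py w8
```

```text
time 21.575
joint_positions [-0.4536  0.4995  1.5137 -0.0043  1.1288  2.9607]
tool_pos [ 541.248  -180.2255  144.645 ]
tcp_rot [ 3.1405 -0.0038 -1.8416]
contact_force [-1.9777 -5.2389  5.5577]
moment [-0.7511  0.5427 -0.0025]
flange far edge (np.float64(319.5407879297337), np.float64(248.51431136001054)) hex corner (np.float64(319.6687384533924), np.float64(266.0692788066538))
axis at 163 (np.float64(319.6907332198491), np.float64(310.0194124853946))
```

View pics/w8z.png

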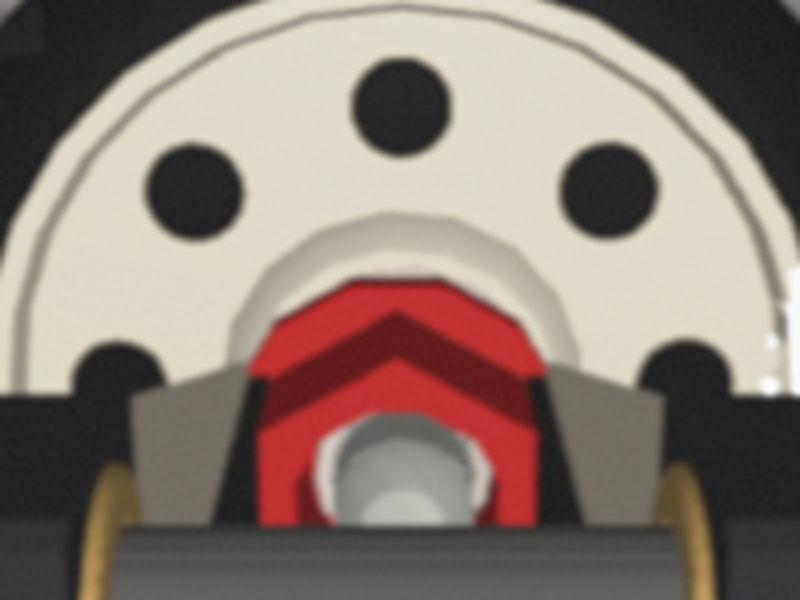

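Call:
carry_out --pt "1 0.2 0 -0.1 0" --pt "1 0.3 0 -0.3 0" --pt "1 0.3 0 -0.3 0"

```text
time: 22.0
tool_pos: [541.2, -180.3, 144.7]
tcp_rot: [3.14, -0.003, -1.841]
contact_force: [0.2, -1.5, 2.1]
grip_width: 29.6
```

Call:
carry_out --pt "1 0.1 0 -0.2 0" --pt "0.6 0.1 0 -0.2 0" --pt "0.5 0.1 0 -0.2 0" --pt "0.4 0.1 0 -0.2 0" --pt "0.3 0.1 0 -0.2 0" --pt "0.3 0.1 0 -0.2 0"

```text
time: 22.75
tool_pos: [541.1, -180.3, 144.9]
tcp_rot: [3.14, -0.003, -1.841]
contact_force: [-0.0, 0.4, -0.5]
grip_width: 63.7
```

```bash
python3 look.py w9
```

```text
time 22.75
joint_positions [-0.454   0.4994  1.5132 -0.004   1.1299  2.9593]
tool_pos [ 541.0979 -180.3337  144.8606]
tcp_rot [ 3.14   -0.0034 -1.8409]
contact_force [-0.0181  0.3541 -0.4808]
moment [0.0379 0.056  0.0524]
flange far edge (np.float64(319.57829806356125), np.float64(248.48530799137933)) hex corner (np.float64(319.7255101583178), np.float64(266.04912451356626))
axis at 163 (np.float64(319.75098897247324), np.float64(309.7526483435986))
```

View pics/w9.png

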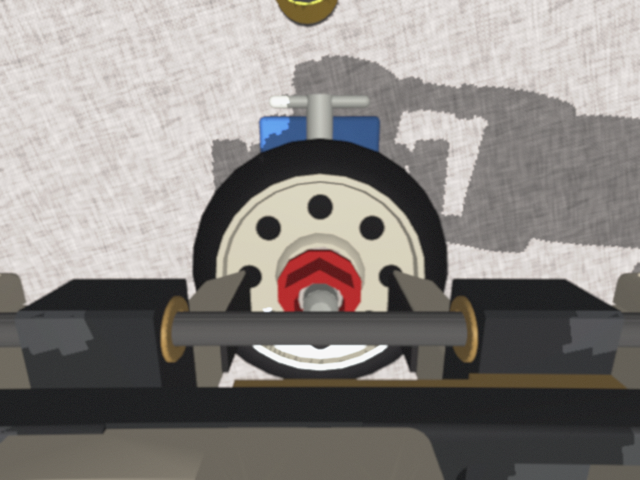

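Released at 63.7 mm with about zero force; the nut at (320,285) did not move. Raise straight up and check it.

Call:
carry_out --pt "0 0 0 -10 0" --pt "0 0 0 -35 0" --pt "0 0 0 -70 0" --pt "0 0 0 -110 0" --pt "0 0 0 -120 0" --pt "0 0 0 -120 0"

```text
time: 23.55
tool_pos: [541.4, -180.0, 265.2]
tcp_rot: [3.141, -0.004, -1.841]
contact_force: [-0.8, -0.6, 0.1]
grip_width: 91.6
```

```bash
python3 look.py w10
python3 - <<'E'
from h import *
c=bot.capture('wrist')
m,l,cs=comps(c,(0,130,60),(8,255,255),50);print(cs)
hsv=cv2.cvtColor(c['color'],cv2.COLOR_RGB2HSV)
for x in cs:
    print(onplane(c,*x[2],147))
    k=cv2.erode((l==x[0]).astype(np.uint8),np.ones((3,3)));v,u=np.nonzero((k>0)&(c['depth']>0))
    P=[]
    T=np.linalg.inv(c['camera_from_world'])
    for a,b in zip(u,v):
        o,d=ray(c,a,b);P.append(o+d*c['depth'][b,a])
    P=np.array(P)
    if len(P)>50:
        z=P[:,2];print('z pct',np.percentile(z,[5,25,50,75,90,97]))
        Q=P[(z>np.percentile(z,90)-4)];A=np.c_[Q[:,:2]-Q[:,:2].mean(0),np.ones(len(Q))];f=np.linalg.lstsq(A,Q[:,2],rcond=None)[0];print('top plane',f,len(Q))
im=c['color'][180:280,254:387,::-1];cv2.imwrite('pics/w10y.png',cv2.resize(im,None,fx=6,fy=6,interpolation=cv2.INTER_CUBIC))
E
```

```text
time 23.55
joint_positions [-0.4533  0.4018  1.3266 -0.0036  1.4131  2.959 ]
tool_pos [ 541.4368 -180.0442  265.2406]
tcp_rot [ 3.1411 -0.0036 -1.8409]
contact_force [-0.8381 -0.5872  0.0677]
moment [0.087  0.1059 0.0331]
flange far edge (np.float64(319.54479248400366), np.float64(248.45558225133456)) hex corner (np.float64(319.64934953452115), np.float64(266.0119275010267))
axis at 163 (np.float64(319.1390105831247), np.float64(234.09011933898353))
[(1, [294, 204, 50, 50, 1060], [318.7, 225.2])]
[ 540.25314936 -182.77208395  147.        ]
z pct [140.57126223 141.91764481 156.45144972 157.24706894 157.85523802
 158.16279447]
top plane [-2.31118310e-02 -2.65387658e-02  1.57044475e+02] 88
```

View pics/w10y.png

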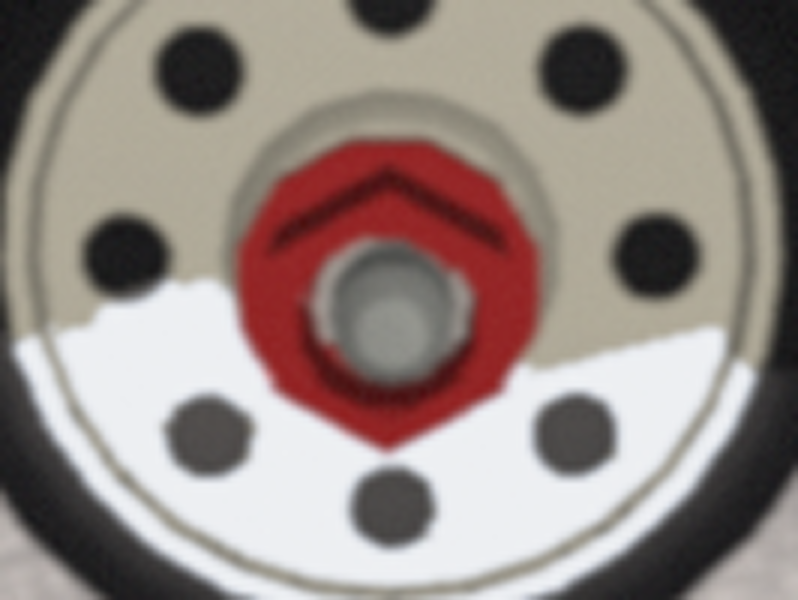

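Nut sits level around the stud at zoom (390,290), top at 157.0 mm as expected, underside ≈137 mm (9 mm clear of the boss). Final bench check, then hand in.

Run:
```python
from h import *
t=cap('top','t11');a=cv2.imread('pics/top0.png')[:,:,::-1].astype(int)
d=np.abs(a-t['color'].astype(int)).max(2)
for n,(u0,v0,u1,v1) in dict(battery=(255,172,328,208),driver=(150,250,180,340),tray=(190,245,268,335),bottle=(435,265,480,300)).items():print(n,(d[v0:v1,u0:u1]>60).mean().round(3))
bot.close_job()
```

```text
battery 0.0
driver 0.0
tray 0.024
bottle 0.113
the job is handed in; nothing more can be done
```

View pics/t11.png

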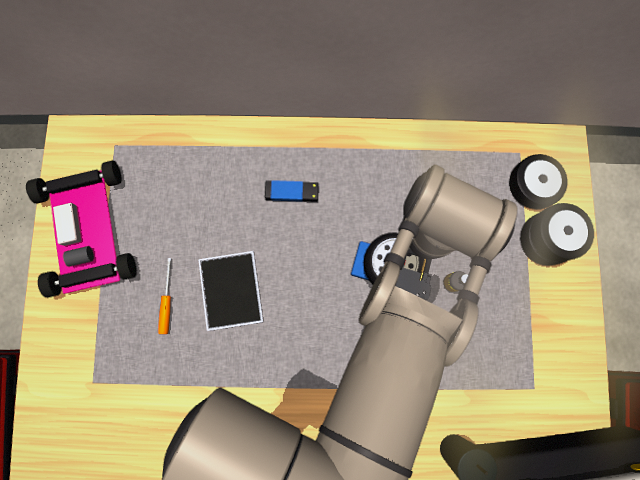

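The nut is started on the stud and the job is handed in at about 24 s of the 67 s allowed. I sat the nut on the end of the thread and backed it off about 50° anticlockwise at about 4 N. It then dropped 4 to 5 mm, and I ran it on about 216° clockwise. The tool descended 6.0 mm on the way, which matches the 10 mm per turn pitch. I then released it and moved straight up.

**Last checks:**
- **Position:** the nut's top is at 157.0 mm, as expected. By the nut's size its underside is at about 137 mm, roughly 9 mm clear of the boss.
- **Force:** the highest push on the nut read between moves was 7.2 N, briefly at first contact, just over the 2 to 6 N band. While turning, the readings stayed between about 3 and 6 N. There was also a sideways load of about 5 N at the end, partly from a correction I made in the wrong direction. I eased it off before letting go.
- **Level:** the wrist picture shows the nut level. The depth fit suggests about 2° of tilt, which is within its noise and the thread's play.
- **Rest of the bench:** the battery, screwdriver and tray did not move. The bottle area differed a little from the first picture because the arm partly covers it; the bottle is standing in the same place.

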